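# Tower figure held over its display post

### The job

Mount the display piece: stand the loose wooden post upright in the plinth's bore, fully home, and let go of it. Then take the tongs, close them on the freshly varnished tower figure on the cork block (never touch it with the gripper itself) and hold it up, upright, directly above the post and a few centimetres clear of its top, ready to be glued on. The program finishes while the tongs still hold the figure there; leave everything else on the counter where it is.

Things in the scene. Friction and masses are not known exactly. Their poses are not given: they have to be found in the camera images.
- post: Loose wooden post, a plain round rod of 18 mm diameter, 90 mm tall, 30 g, with a chamfered foot; starts upright on the counter. Origin at the centre of its foot, z up along it.
- post_top (a point): Centre of the post's top face, 90 mm above its foot.
- plinth_hole0 (a point): Centre of the mouth of the plinth's bore. The plinth is a fixed wooden block 80 x 80 mm, 34 mm tall, its top level with this point; the bore in its middle is upright, round, 19.5 mm wide and 26 mm deep with a 2 mm chamfer (a seated post stands 64 mm out of it). z up.
- drying_block: Fixed round cork block, 56 mm wide, 20 mm tall, on which the figure stands. Origin at the centre of its underside. It and the plinth may change places.
- tower: Grey castle tower figure of resin, round, 62 mm tall, 50 g. Foot 32 mm wide up to 7 mm height, straight waist 26 mm wide from 11 to 41 mm height (where tongs take it), crown 34 mm wide from 46 mm to the top. Origin at the centre of its underside, z up. Free to turn about z; any side may be gripped.
- tongs: Steel spring tongs lying on edge on the counter, 203 mm long, 120 g: two flat arms 24 mm high (z 0 to 24 mm), 5 mm thick, hinged at x = -95 mm (end at -105 mm). Origin midway along, between the arms, on the underside; x points to the tips, y across the arms, z up. The arm on the -y side is one piece with this frame, the other arm swings.
- tongs_grip (a point): Where to grip the tongs across both arms: above their origin, 12 mm up, near the centre of mass; black finger plates 34 mm long. At rest they are 56 mm wide outside here. Squeezed to 51 mm here, the plates are parallel and the tips are still about 53 mm apart inside (room to pass down over the tower's crown); closed on the tower's waist they are about 37 mm wide here.
- tongs_tip (a point): Point midway between the resting tips, 92 mm ahead of the tongs' origin and 12 mm above their underside: the middle of the gripping pads (black, flat, 24 mm long, z 4 to 20 mm, ending at x = 103 mm). At rest the pads stand about 63 mm apart inside.
- tongs_jaw (a joint): Angle by which the tongs' swinging arm is closed: 0 at rest (open), about 0.2 rad when closed on the tower's waist, stop at 0.26. A spring opens it: 4 N m/rad with 0.4 N m of preload, so that gripping at the origin takes about 4 N to start closing, 6 to 7 N at 51 mm and 13 N at 37 mm.
- pawn_a: bystander: grey pawn with a round head, 30 mm wide, 50 mm tall; stands behind the work area. Origin at the centre of its underside.
- pawn_b: bystander: a pawn like pawn_a, at the left. Origin at the centre of its underside.
- pot_a: bystander: closed paint pot, 34 mm wide, 50 mm tall. Origin at the centre of its underside.
- pot_b: bystander: a second paint pot of the same size. Origin at the centre of its underside.
- die_a: bystander: white blank die, 20 mm cube. Origin at the centre of its underside.
- die_b: bystander: a second such die. Origin at the centre of its underside.
- tile_stack: bystander: stack of four hexagonal cardboard tiles, 80 mm across the corners, 32 mm tall. Origin at the centre of its underside.
- brush: bystander: paint brush lying behind the work area.

How it is judged:
By the outcome, as a careful person would: the job done as asked, in the order asked, and still so for the second after the job is handed in, while the arm keeps its last pose, push and grip.
It also fails if it takes over 59 s, if anything falls off the work surface, if the arm or the gripper's body presses on something with over 40 N, if the wrist force passes 120 N, or if a joint passes its speed limit or range.

### The arm

A 7-joint arm with a two-finger parallel gripper is mounted at the origin on the work surface. World frame = base frame: x ahead of the robot, y to its left, z up, the work surface at z = 0. Lengths are in m, angles in rad, forces in N, time in s.
With the tool pointing down it reaches from about 0.4 to 0.925 m from the base axis. Payload 5.6 kg.
Tool frame: the origin (TCP) lies on the centre line of the jaws, within the pads' length; the fingertips stand 17 mm ahead of it and the grasp point (between the pads) lies 2 mm behind it; z points along the fingers, y is the line along which they close (so a half turn about z gives the same grasp; the last joint's range is limited). The gripper opens to 85 mm and grips with 20 to 120 N. Pads are 22 mm wide; open, the fingers measure 114 mm over their backs; the gripper's body (76 mm by 85 mm) begins 54 mm behind the grasp point. The pads swing forward as they close: fully open they stand 13 mm farther back than shut.
Start: joints at [1.079, 0.468, -0.012, 1.603, 0.006, 1.071, -0.056], TCP at [0.282, -0.586, 0.248] pointing down, gripper open.
Joint ranges: [-2.53, 2.53], [-0.31, 2.02], [-1.57, 1.55], [0.28, 2.44], [-1.29, 4.43], [0.15, 1.84], [-2.92, 2.92]. Speed limits (rad/s): [2.57, 2.57, 3.14, 3.14, 3.14, 3.14, 3.14].

### API

Orientations are given as a 3x3 rotation matrix whose columns are the frame's x, y, z axes.
In Python, from station import monitor, imaging, job, finder gives the robot as it stands.
- The arm moves only by the shell command python3 -m pendant 'ROWS' [OPENING] [FORCE]. ROWS is JSON, a list of rows, each an object with "delta_pos": the shift along the tool's x, y, z in cm, a list of three; "roll": the turn about the tool's z in degrees. In form: [{"delta_pos": [tx, ty, tz], "roll": roll}, ...]. A call has 1 to 8 rows; each row is the pose to reach, as a shift and turn from the pose commanded when the call began, along the tool's axes at that moment; what a row does not reach only later rows make up. A row lasts 1/12 s, in which the tool goes at most 41.7 mm and 7.16 degrees, less where a joint would pass 70% of its speed; a pose out of reach is approached as far as the arm can. A call with a gripper value outside its range is refused whole. OPENING is the finger opening in cm, from 0 to 8.54, set as the call begins (- or left out, the last holds). The fingers move at their own pace and stop on an object; FORCE is the grip in N (left out, the last holds). Time passes only in rows, so rows that repeat a pose let the fingers close. It gives the time, the measured TCP pose, the force, the opening and the grip force at its end, in the units of the state.
- monitor.get_state(): the state, without advancing time (a new reading comes with each control period).
- imaging.get_image(name): name is "scene" or "top" or "wrist"; returns the picture (480x640x3 uint8, red, green, blue); there is no depth.
- imaging.calibration(name): a dict with "fx", "fy", "cx", "cy" (pixels), "R" (3x3) and "t" (3): a world point X has camera coordinates R X + t. Camera axes: x right, y down, z forward; pixel columns grow to the right and rows downward; lengths in m; the calibration is good to about 2 mm. The wrist camera is an equidistant fisheye: a pixel r from the principal point sees the ray r / f radians off the axis. A picture is of the moment at which its call begins: read the wrist's pose just before it. calibration takes no time and is no camera call; for the wrist camera it gives the pose at the moment of the call.
- job.sign_off(): hands the job in; it is judged then, once.
Trained networks look in the newest picture that a camera, given by its name, has taken for a name from the list of things; names that differ only in an ending like _2 or _b are one class to them, and where a whole thing is asked for, a point or a joint stands for the part that bears it (a point fixed in the world has none). Each returns a list of dicts, best first, with "confidence" (0 to 1); they miss things now and then, are a little off and sometimes report something else, mostly with a low value. They report only what shows in the picture. A call takes as long as a camera call.
- finder.recognise(camera, thing): "box" ([centre column, centre row, width, height] in pixels, round what is visible of it).
- finder.pinpoint(camera, thing): "uv" ([column, row] in pixels: a listed point, or the origin of a listed thing).
The state is a dict: "t": time; "q": joint angles; "qvel": joint speeds; "effort": joint torques, N m; "tool_pos": TCP position; "tool_rot": TCP orientation; "force": force on the tool from outside, world axes, zero at the start; "wrist_torque": the same for the moment, N m; "width": opening from 0.0 (shut) to 1.0 (fully open); "finger_force": force on a finger pad.
Only numpy, scipy, OpenCV 4.12 (cv2) and the standard library are available. Lean on these libraries where they do the work, as an engineer would, in place of code of your own. Each camera call takes 0.05 s, during which the arm holds its last target. There are 200 camera calls.

## Working session

There is one attempt and no reset: what is moved stays moved. The work goes in short steps, Python scripts to look and compute and a shell command to move; the robot and the scene stay as the last step left them, time stands still between calls to the robot, and variables do not carry over. Pictures are saved under pics/ and viewed, at most 10 in all, crops included, and the job is handed in when it is done.

```bash
ls; mkdir -p pics; cat > h.py <<'E'
import numpy as np, cv2
from station import monitor, imaging, job, finder
def ray(cam,uv,cal=None):
    c=cal or imaging.calibration(cam); R=np.array(c["R"]); t=np.array(c["t"])
    x=(uv[0]-c["cx"])/c["fx"]; y=(uv[1]-c["cy"])/c["fy"]
    if cam=="wrist":
        r=np.hypot(x,y); s=np.sin(r)/r if r>1e-9 else 1; d=np.array([x*s,y*s,np.cos(r)])
    else: d=np.array([x,y,1.])
    return -R.T@t, R.T@d
def at_z(cam,uv,z,cal=None):
    o,d=ray(cam,uv,cal); return o+d*(z-o[2])/d[2]
def proj(cam,X,cal=None):
    c=cal or imaging.calibration(cam); p=np.array(c["R"])@X+np.array(c["t"])
    if cam=="wrist":
        r=np.hypot(p[0],p[1]); a=np.arctan2(r,p[2])/max(r,1e-9); return np.array([c["cx"]+c["fx"]*p[0]*a,c["cy"]+c["fy"]*p[1]*a])
    return np.array([c["cx"]+c["fx"]*p[0]/p[2],c["cy"]+c["fy"]*p[1]/p[2]])
def tri(a,b):
    (o1,d1),(o2,d2)=a,b; A=np.stack([d1,-d2],1); s=np.linalg.lstsq(A,o2-o1,rcond=None)[0]
    p,q=o1+d1*s[0],o2+d2*s[1]; return (p+q)/2,np.linalg.norm(p-q)
def save(cam,n):
    im=imaging.get_image(cam); cv2.imwrite(f"pics/{n}.png",im[:,:,::-1]); return im
E
python3 - <<'E'
from h import *
np.set_printoptions(precision=3,suppress=True)
for c in ("top","scene"): save(c,c+"0"); k=imaging.calibration(c); print(c,-np.array(k["R"]).T@np.array(k["t"]),k["fx"])
for th in ["post","post_top","plinth_hole0","drying_block","tower","tongs_grip","tongs_tip","tongs","pawn_a","pot_a","die_a","tile_stack"]:
    for c in ("top","scene"):
        print(th,c,[(np.round(d["uv"],1).tolist(),round(d["confidence"],2)) for d in finder.pinpoint(c,th)[:3]])
s=monitor.get_state(); print({k:np.round(v,3).tolist() for k,v in s.items()})
E
```

```text
pics
top [0.455 0.043 1.026] 473.45916953531105
scene [1.195 0.553 0.682] 496.86145455089036
post top [([293.2, 308.6], 0.41)]
post scene [([375.3, 244.9], 0.85), ([367.6, 304.2], 0.4)]
post_top top [([291.4, 308.2], 0.59), ([488.3, 238.7], 0.19), ([349.2, 349.3], 0.15)]
post_top scene [([378.6, 210.7], 0.77)]
plinth_hole0 top [([361.3, 236.2], 0.69)]
plinth_hole0 scene [([278.9, 237.9], 0.68)]
drying_block top [([247.9, 226.5], 0.8)]
drying_block scene [([361.5, 315.6], 0.56), ([365.4, 306.2], 0.38)]
tower top [([179.6, 212.9], 0.46), ([290.1, 306.0], 0.22)]
tower scene [([366.1, 305.4], 0.76)]
tongs_grip top [([480.7, 278.3], 0.74)]
tongs_grip scene [([227.8, 190.8], 0.61)]
tongs_tip top [([487.4, 238.6], 0.58), ([385.3, 338.2], 0.49), ([475.4, 277.4], 0.22)]
tongs_tip scene [([191.5, 202.2], 0.95)]
tongs top [([384.3, 338.1], 0.68), ([478.9, 279.3], 0.56)]
tongs scene [([229.1, 192.9], 0.79)]
pawn_a top [([302.1, 171.6], 0.55), ([184.7, 284.5], 0.48)]
pawn_a scene [([459.5, 310.8], 0.67), ([270.0, 328.5], 0.63)]
pot_a top [([394.6, 184.1], 0.85), ([351.1, 161.8], 0.85)]
pot_a scene [([220.6, 305.2], 0.77), ([208.2, 266.2], 0.58)]
die_a top [([385.3, 337.2], 0.52), ([345.3, 345.4], 0.5), ([289.4, 307.2], 0.44)]
die_a scene [([352.3, 213.6], 0.63), ([322.6, 202.0], 0.53)]
tile_stack top [([179.4, 212.0], 0.65)]
tile_stack scene [([364.5, 314.0], 0.16)]
{'t': 1.3, 'q': [1.079, 0.468, -0.012, 1.603, 0.006, 1.071, -0.056], 'qvel': [0.001, -0.0, -0.0, 0.001, 0.0, -0.001, -0.0], 'effort': [0.0, -53.224, 0.021, -25.163, 0.011, 0.001, -0.0], 'tool_pos': [0.282, -0.586, 0.248], 'tool_rot': [[0.901, 0.434, -0.0], [0.434, -0.901, -0.0], [-0.0, 0.0, -1.0]], 'force': [-0.287, 0.023, 0.062], 'wrist_torque': [-0.019, 0.006, 0.023], 'finger_force': 0.0, 'width': 0.997}
```

View pics/top0.png

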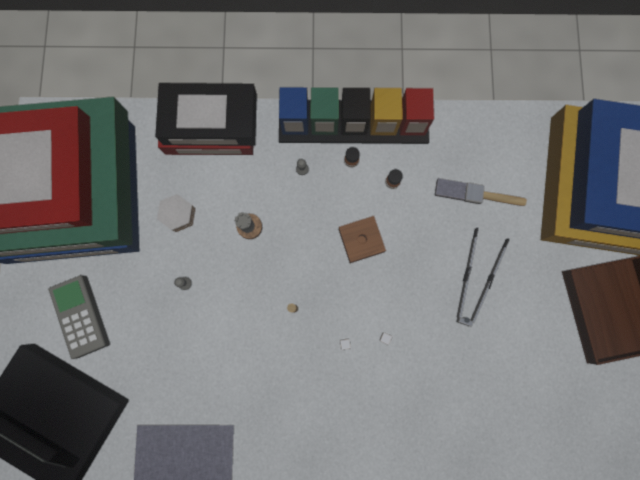

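View pics/scene0.png

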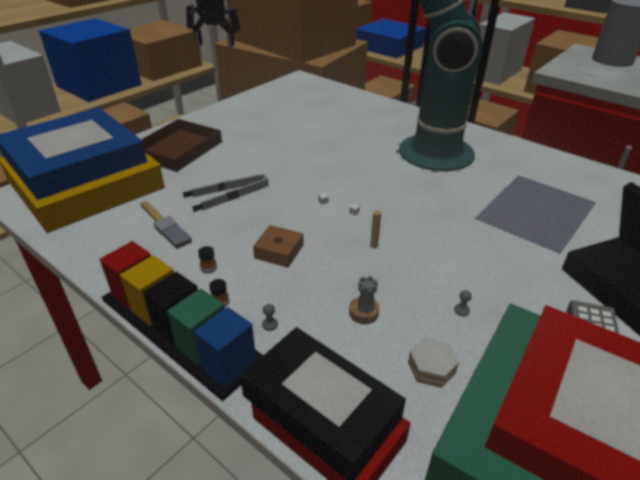

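```bash
python3 - <<'E'
from h import *
np.set_printoptions(precision=4,suppress=True)
P=lambda n,a,b:print(n,*tri(ray("top",a),ray("scene",b)))
P("posttop",(291.4,308.2),(378.6,210.7));P("hole",(361.3,236.2),(278.9,237.9))
P("grip",(480.7,278.3),(227.8,190.8));P("tip",(487.4,238.6),(191.5,202.2))
P("blk",(247.9,226.5),(361.5,315.6))
P("blkb",(247.9,226.5),(366,305.4))
for uv,z in [((291.4,308.2),.09),((361.3,236.2),.034),((480.7,278.3),.012),((487.4,238.6),.012),((247.9,226.5),0),((247.9,226.5),.08)]: print("top",uv,z,at_z("top",uv,z))
for uv,z in [((378.6,210.7),.09),((375.3,244.9),0),((278.9,237.9),.034),((227.8,190.8),.012),((191.5,202.2),.012),((366.1,305.4),.02)]: print("scene",uv,z,at_z("scene",uv,z))
E
```

```text
posttop [0.4658 0.1096 0.0927] 0.004434373913995699
hole [ 0.6179 -0.0323  0.0401] 0.0036006843880686365
grip [ 0.5324 -0.2913  0.0073] 0.004827801385316156
tip [ 0.6223 -0.3135  0.0079] 0.004607063406139138
blk [ 0.6479  0.211  -0.0027] 0.005351236369217298
blkb [0.6417 0.2105 0.0194] 0.0021226249437297116
top (291.4, 308.2) 0.09 [0.467  0.1079 0.09  ]
top (361.3, 236.2) 0.034 [ 0.62   -0.0342  0.034 ]
top (480.7, 278.3) 0.012 [ 0.5336 -0.2917  0.012 ]
top (487.4, 238.6) 0.012 [ 0.62   -0.3102  0.012 ]
top (247.9, 226.5) 0 [0.6459 0.2128 0.    ]
top (247.9, 226.5) 0.08 [0.631  0.1996 0.08  ]
scene (378.6, 210.7) 0.09 [0.461  0.1093 0.09  ]
scene (375.3, 244.9) 0 [0.4624 0.1104 0.    ]
scene (278.9, 237.9) 0.034 [ 0.6116 -0.0362  0.034 ]
scene (227.8, 190.8) 0.012 [ 0.5362 -0.2828  0.012 ]
scene (191.5, 202.2) 0.012 [ 0.6266 -0.3108  0.012 ]
scene (366.1, 305.4) 0.02 [0.6414 0.2118 0.02  ]
```

The top view shows the post at (292,308), the plinth at (361,239), the tower on its block at (247,226), and the tongs with their hinge at (466,321) and tips at about (475,231) and (507,241). The scene view agrees. I'll add a move calculator and check the wrist camera.

```bash
cat >> h.py <<'E'
def go(x,y,z,head=None):
    "delta_pos in cm + roll to reach from present measured pose; head = heading deg of tool x"
    s=monitor.get_state(); R=np.array(s["tool_rot"]); d=R.T@(np.array([x,y,z])-s["tool_pos"])*100
    h0=np.degrees(np.arctan2(R[1,0],R[0,0])); r=0 if head is None else (h0-head+180)%360-180
    print("delta",np.round(d,2),"roll",round(r,1),"head now",round(h0,1),"rows",round(np.linalg.norm(d)/4.17,1),round(abs(r)/7.16,1),"t",round(s["t"],2))
E
python3 - <<'E'
from h import *
s=monitor.get_state();R=np.array(s["tool_rot"]);c=imaging.calibration("wrist");Rc=np.array(c["R"])
print(np.round(R.T@(-Rc.T@c["t"]-s["tool_pos"]),3),np.round(R.T@Rc.T,2),c["fx"],c["cx"],c["cy"])
go(0.48,-0.28,0.2,-14)
E
```

```text
[ 0.071  0.001 -0.127] [[-0.   -0.96 -0.28]
 [ 1.   -0.    0.  ]
 [-0.   -0.28  0.96]] 371.64829954431775 319.60730029154985 234.26383987275014
delta [ 31.1  -18.95   4.83] roll 39.7 head now 25.7 rows 8.8 5.5 t 1.3
```

```bash
python3 -m pendant '[{"delta_pos":[3.5,-2.1,0.5],"roll":5},{"delta_pos":[7,-4.3,1],"roll":10},{"delta_pos":[10.5,-6.4,1.6],"roll":15},{"delta_pos":[14,-8.5,2.2],"roll":20},{"delta_pos":[17.5,-10.7,2.7],"roll":25},{"delta_pos":[21,-12.8,3.3],"roll":30},{"delta_pos":[24.5,-14.9,3.8],"roll":35},{"delta_pos":[27,-16.4,4.2],"roll":39.7}]'
python3 - <<'E'
from h import *
go(0.47,-0.28,0.2,-14)
E
```

```text
t: 1.97
tool_pos: [0.4561, -0.3169, 0.2061]
tool_rot: [[0.97, -0.243, 0.001], [-0.243, -0.97, 0.001], [0.0, -0.001, -1.0]]
force: [0.3, -0.4, -0.5]
width: 0.999
finger_force: 0.0
delta [ 0.45 -3.92  0.62] roll -0.0 head now -14.0 rows 1.0 0.0 t 1.97
```

```bash
python3 -m pendant '[{"delta_pos":[0.4,-2,0.3],"roll":0},{"delta_pos":[0.4,-3.9,0.6],"roll":0},{"delta_pos":[0.4,-3.9,0.6],"roll":0}]' >/dev/null
python3 - <<'E'
from h import *
np.set_printoptions(precision=4,suppress=True)
cal=imaging.calibration("wrist"); save("wrist","w1")
for th in ["tongs_grip","tongs_tip","tongs"]:
    for d in finder.pinpoint("wrist",th)[:2]: print(th,np.round(d["uv"],1),round(d["confidence"],2),at_z("wrist",d["uv"],.0 if th=="tongs" else .012,cal))
print(monitor.get_state()["tool_pos"])
E
```

```text
[ 0.467  -0.2854  0.2006]
```

View pics/w1.png

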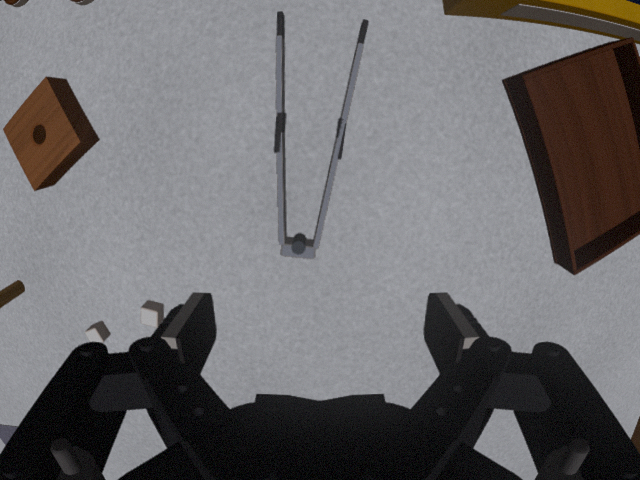

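The wrist view shows the tongs: hinge at (298,245), finger plates at about (280,132) and (342,138), tips at (280,20) and (364,30). I'll compute their axis from these pixels, and meanwhile work out the move to the post.

```bash
python3 - <<'E'
from h import *
np.set_printoptions(precision=4,suppress=True)
cal=imaging.calibration("wrist")
P={n:at_z("wrist",uv,.024,cal)[:2] for n,uv in dict(hinge=(298,240),pl=(280,132),pr=(342,138),tl=(280,14),tr=(365,22)).items()}
for n in P: print(n,P[n])
pm=(P["pl"]+P["pr"])/2; tm=(P["tl"]+P["tr"])/2
print("grip",pm,"w",np.linalg.norm(P["pl"]-P["pr"]),"tipends",tm,"w",np.linalg.norm(P["tl"]-P["tr"]),"len",np.linalg.norm(tm-P["hinge"]))
for a,b in ((P["hinge"],tm),(pm,tm),(P["hinge"],pm)): d=b-a; print(np.degrees(np.arctan2(d[1],d[0])),np.linalg.norm(d))
print("hole",at_z("wrist",(40,133),.034,cal))
go(0.40,0.11,0.2,0)
E
```

```text
hinge [ 0.4509 -0.2628]
pl [ 0.5426 -0.2719]
pr [ 0.5254 -0.3192]
tl [ 0.6394 -0.2961]
tr [ 0.6159 -0.3613]
grip [ 0.534  -0.2956] w 0.050366141973694004 tipends [ 0.6277 -0.3287] w 0.06923249886648053 len 0.18863273229443872
-20.43254409323585 0.18863273229443872
-19.475660447375763 0.09934940657707797
-21.496972624755234 0.0893125924142146
hole [ 0.6176 -0.0473  0.034 ]
delta [-16.12 -36.72   0.01] roll -14.1 head now -14.1 rows 9.6 2.0 t 2.42
```

```bash
python3 -m pendant '[{"delta_pos":[-1,-4,0],"roll":-2},{"delta_pos":[-2.5,-8,0],"roll":-4},{"delta_pos":[-4.2,-11.8,0],"roll":-6},{"delta_pos":[-5.9,-15.5,0],"roll":-8},{"delta_pos":[-7.6,-19.2,0],"roll":-10},{"delta_pos":[-9.3,-22.9,0],"roll":-12},{"delta_pos":[-11,-26.6,0],"roll":-14},{"delta_pos":[-12.4,-30,0],"roll":-14}]'
python3 - <<'E'
from h import *
go(0.415,0.10,0.2,0)
E
```

```text
t: 3.08
tool_pos: [0.4192, 0.0378, 0.2008]
tool_rot: [[1.0, -0.001, 0.001], [-0.001, -1.0, -0.0], [0.001, 0.0, -1.0]]
force: [0.4, 0.1, 0.5]
width: 1.0
finger_force: 0.0
delta [-0.43 -6.22  0.08] roll -0.0 head now -0.0 rows 1.5 0.0 t 3.08
```

```bash
python3 -m pendant '[{"delta_pos":[-0.2,-3.5,0],"roll":0},{"delta_pos":[-0.4,-6.2,0],"roll":0},{"delta_pos":[-0.4,-6.2,0],"roll":0},{"delta_pos":[-0.4,-6.2,0],"roll":0}]' >/dev/null
python3 - <<'E'
from h import *
np.set_printoptions(precision=4,suppress=True)
cal=imaging.calibration("wrist"); save("wrist","w2")
for th,z in [("post_top",.09),("post",0),("plinth_hole0",.034),("tower",.02),("drying_block",0)]:
    for d in finder.pinpoint("wrist",th)[:2]: print(th,np.round(d["uv"],1),round(d["confidence"],2),at_z("wrist",d["uv"],z,cal))
print(monitor.get_state()["tool_pos"])
E
```

```text
post_top [303.2 157.6] 0.73 [0.4697 0.1091 0.09  ]
post [307.5 152. ] 0.73 [0.468  0.1093 0.    ]
[0.4159 0.0978 0.2002]
```

View pics/w2.png

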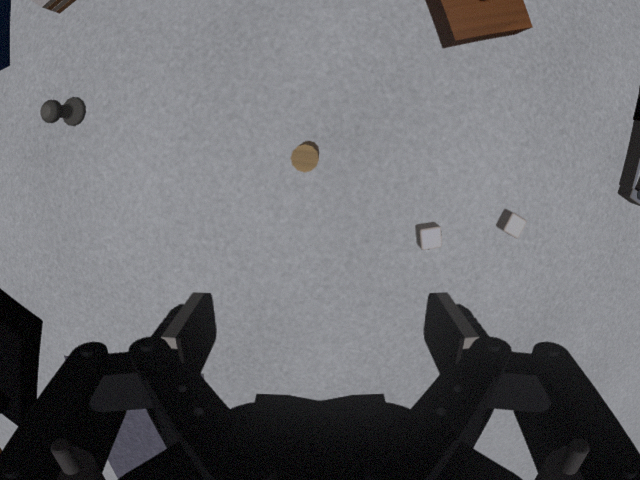

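The post top is at (304,158) in the wrist view, giving (0.469, 0.109), which matches the other cameras. I'll descend over it and grip.

```bash
python3 -m pendant '[{"delta_pos":[2.7,-0.6,0],"roll":0},{"delta_pos":[5.3,-1.1,0.5],"roll":0},{"delta_pos":[5.3,-1.1,4],"roll":0},{"delta_pos":[5.3,-1.1,8],"roll":0},{"delta_pos":[5.3,-1.1,11.5],"roll":0},{"delta_pos":[5.3,-1.1,14],"roll":0},{"delta_pos":[5.3,-1.1,14],"roll":0},{"delta_pos":[5.3,-1.1,14],"roll":0}]' 8.54 25
python3 -m pendant '[{"delta_pos":[0,0,0],"roll":0},{"delta_pos":[0,0,0],"roll":0},{"delta_pos":[0,0,0],"roll":0},{"delta_pos":[0,0,0],"roll":0},{"delta_pos":[0,0,0],"roll":0},{"delta_pos":[0,0,0],"roll":0},{"delta_pos":[0,0,0],"roll":0},{"delta_pos":[0,0,0],"roll":0}]' 0.5 25
```

```text
t: 4.38
tool_pos: [0.4679, 0.1095, 0.0595]
tool_rot: [[1.0, -0.001, -0.003], [-0.001, -1.0, -0.001], [-0.003, 0.001, -1.0]]
force: [0.7, 0.7, 0.4]
width: 1.001
finger_force: 0.0
t: 5.05
tool_pos: [0.4691, 0.1102, 0.0609]
tool_rot: [[1.0, 0.0, 0.001], [0.0, -1.0, -0.0], [0.001, 0.0, -1.0]]
force: [-0.3, -1.1, 6.5]
width: 0.201
finger_force: 26.9
```

```bash
python3 -m pendant '[{"delta_pos":[0,0,-4],"roll":0},{"delta_pos":[0,0,-8],"roll":0},{"delta_pos":[1.5,3.5,-9],"roll":0},{"delta_pos":[3,7,-9],"roll":0},{"delta_pos":[4.5,10.5,-9],"roll":0},{"delta_pos":[6,14.2,-9],"roll":0},{"delta_pos":[6,14.2,-9],"roll":0},{"delta_pos":[6,14.2,-9],"roll":0}]'
python3 - <<'E'
from h import *
np.set_printoptions(precision=4,suppress=True)
cal=imaging.calibration("wrist"); save("wrist","w3")
s=monitor.get_state()
for th,z in [("post_top",s["tool_pos"][2]+.03),("post",s["tool_pos"][2]-.06),("plinth_hole0",.034)]:
    for d in finder.pinpoint("wrist",th)[:2]: print(th,np.round(d["uv"],1),round(d["confidence"],2),at_z("wrist",d["uv"],z,cal))
print(s["tool_pos"],s["width"])
E
```

```text
t: 5.72
tool_pos: [0.5288, -0.0346, 0.1499]
tool_rot: [[1.0, -0.005, -0.0], [-0.005, -1.0, -0.001], [-0.0, 0.001, -1.0]]
force: [-0.8, 0.8, 0.2]
width: 0.201
finger_force: 26.5
post_top [318.1 365.1] 0.66 [ 0.5292 -0.0347  0.1798]
post_top [282.8 363.2] 0.63 [ 0.5299 -0.0235  0.1798]
post [318.3 266.7] 0.94 [ 0.5281 -0.0345  0.0898]
plinth_hole0 [320.1 104.7] 0.6 [ 0.6165 -0.036   0.034 ]
[ 0.5283 -0.0323  0.1498] 0.20428392412543211
```

View pics/w3.png

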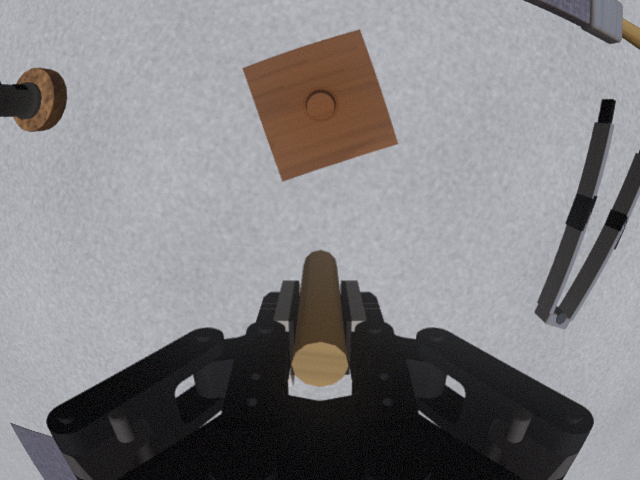

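The wrist view shows the hole at (320,105) and the post held vertical with its foot near (319,262). The remaining offset is about 8.8 cm in x and 0.1 cm in y. I'll move just above the mouth and check.

```bash
python3 -m pendant '[{"delta_pos":[3,0,0],"roll":0},{"delta_pos":[6,0.1,0],"roll":0},{"delta_pos":[8.8,0.1,0],"roll":0},{"delta_pos":[8.8,0.1,2.5],"roll":0},{"delta_pos":[8.8,0.1,4.4],"roll":0},{"delta_pos":[8.8,0.1,4.4],"roll":0},{"delta_pos":[8.8,0.1,4.4],"roll":0}]'
python3 - <<'E'
from h import *
np.set_printoptions(precision=4,suppress=True)
cal=imaging.calibration("wrist"); im=save("wrist","w4")
s=monitor.get_state(); z=s["tool_pos"][2]-.06
for th,zz in [("post",z),("plinth_hole0",.034)]:
    for d in finder.pinpoint("wrist",th)[:2]: print(th,np.round(d["uv"],1),round(d["confidence"],2),at_z("wrist",d["uv"],zz,cal))
print(s["tool_pos"],s["width"],z)
cv2.imwrite("pics/w4c.png",cv2.resize(im[120:330,200:440,::-1],None,fx=3,fy=2.85,interpolation=cv2.INTER_CUBIC))
E
```

```text
t: 6.5
tool_pos: [0.6155, -0.0312, 0.1054]
tool_rot: [[1.0, 0.002, -0.003], [0.002, -1.0, 0.001], [-0.003, -0.001, -1.0]]
force: [-0.4, 0.1, 0.5]
width: 0.202
finger_force: 26.5
post [320.7 267.4] 0.57 [ 0.6147 -0.0324  0.0466]
post [ 23.3 203.8] 0.31 [0.6533 0.1605 0.0466]
plinth_hole0 [324.8 257.1] 0.66 [ 0.616  -0.0347  0.034 ]
[ 0.6165 -0.0315  0.1066] 0.19874644742069522 0.04662549687032448
```

View pics/w4c.png

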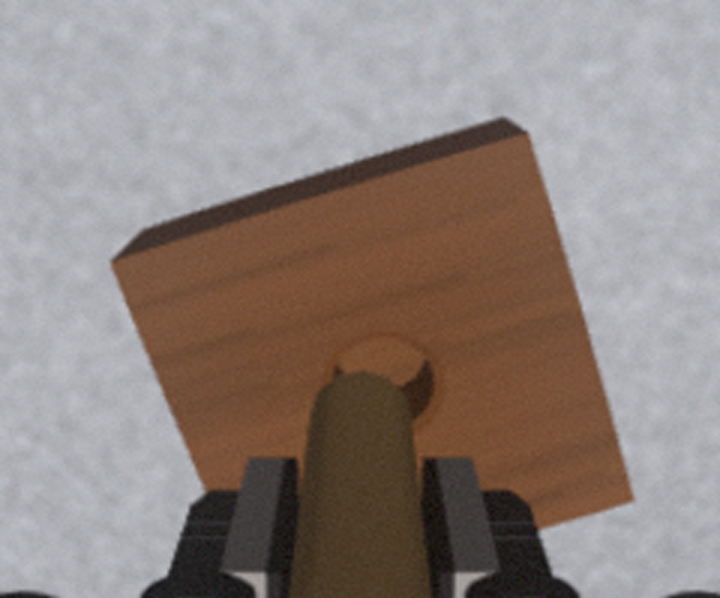

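The crop shows the foot about 20 crop pixels (roughly 4 mm) left of the bore, with the bore's far rim at crop row 334 and the foot's edge at 372. I'll turn that into an offset.

```bash
python3 - <<'E'
from h import *
np.set_printoptions(precision=4,suppress=True)
cal=imaging.calibration("wrist"); f=lambda u,v:(200+u/3,120+v/2.85)
a=at_z("wrist",f(384,334),.034,cal); l=at_z("wrist",f(333,385),.034,cal); r=at_z("wrist",f(435,385),.034,cal)
print("hole rim far",a,"left",l,"right",r)
for z,rr in((.0466,.008),(.0486,.009)):
  b=at_z("wrist",f(363,372),z,cal); print("foot far edge",b,"centre x",b[0]-rr)
print("foot L/R at row 400",at_z("wrist",f(316,395),.05,cal),at_z("wrist",f(411,395),.05,cal))
E
```

```text
hole rim far [ 0.6292 -0.0374  0.034 ] left [ 0.6186 -0.0278  0.034 ] right [ 0.6186 -0.0472  0.034 ]
foot far edge [ 0.6255 -0.0335  0.0466] centre x 0.6175258431101082
foot far edge [ 0.6262 -0.0335  0.0486] centre x 0.6171943391429316
foot L/R at row 400 [ 0.6222 -0.0252  0.05  ] [ 0.6222 -0.0419  0.05  ]
```

```bash
python3 -m pendant '[{"delta_pos":[0.1,0.4,0],"roll":0},{"delta_pos":[0.1,0.4,0],"roll":0},{"delta_pos":[0.1,0.4,0],"roll":0}]'
python3 - <<'E'
from h import *
np.set_printoptions(precision=4,suppress=True)
im=save("wrist","w5")
cv2.imwrite("pics/w5c.png",cv2.resize(im[120:330,200:440,::-1],None,fx=3,fy=2.85,interpolation=cv2.INTER_CUBIC))
E
```

```text
t: 6.9
tool_pos: [0.618, -0.0374, 0.1071]
tool_rot: [[1.0, -0.001, 0.001], [-0.001, -1.0, -0.0], [0.001, 0.0, -1.0]]
force: [-1.1, 0.5, -0.6]
width: 0.203
finger_force: 26.5
```

View pics/w5c.png

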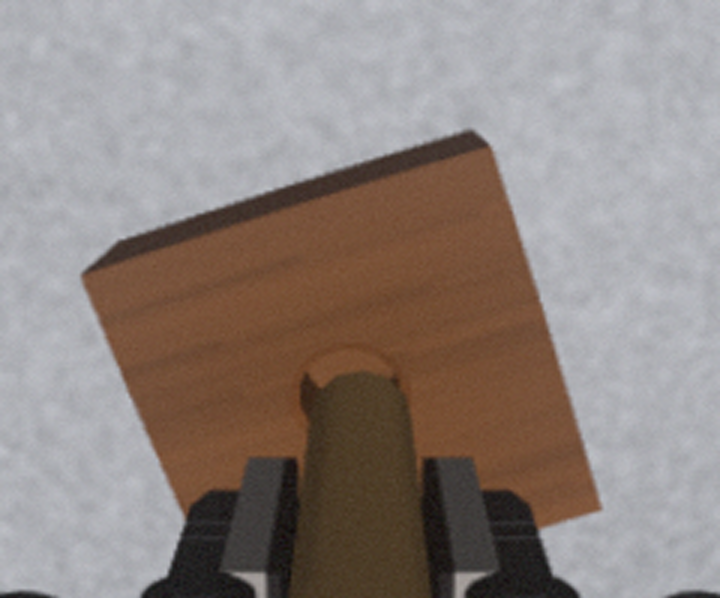

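The bore is now centred near crop column 350 and the foot at 362, so I overshot by about 2 mm. I'll correct and lower gently.

```bash
python3 -m pendant '[{"delta_pos":[0,-0.2,0],"roll":0},{"delta_pos":[0,-0.2,0.4],"roll":0},{"delta_pos":[0,-0.2,0.8],"roll":0},{"delta_pos":[0,-0.2,1.2],"roll":0},{"delta_pos":[0,-0.2,1.5],"roll":0},{"delta_pos":[0,-0.2,1.8],"roll":0},{"delta_pos":[0,-0.2,1.8],"roll":0}]'
```

```text
t: 7.53
tool_pos: [0.6171, -0.0348, 0.0873]
tool_rot: [[1.0, 0.0, -0.002], [0.0, -1.0, -0.0], [-0.002, 0.0, -1.0]]
force: [0.0, -0.8, -0.1]
width: 0.202
finger_force: 26.5
```

```bash
python3 -m pendant '[{"delta_pos":[0,0,0.5],"roll":0},{"delta_pos":[0,0,1],"roll":0},{"delta_pos":[0,0,1.4],"roll":0},{"delta_pos":[0,0,1.8],"roll":0},{"delta_pos":[0,0,1.9],"roll":0},{"delta_pos":[0,0,1.9],"roll":0}]'
python3 -m pendant '[{"delta_pos":[0,0,0.1],"roll":0},{"delta_pos":[0,0,0.2],"roll":0},{"delta_pos":[0,0,0.2],"roll":0}]'
```

```text
t: 8.03
tool_pos: [0.6175, -0.0349, 0.069]
tool_rot: [[1.0, 0.0, -0.0], [0.0, -1.0, -0.0], [-0.0, 0.0, -1.0]]
force: [-1.0, -0.6, -0.3]
width: 0.198
finger_force: 26.5
t: 8.28
tool_pos: [0.6178, -0.0349, 0.0689]
tool_rot: [[1.0, 0.0, 0.0], [0.0, -1.0, -0.001], [0.0, 0.001, -1.0]]
force: [-3.8, -1.2, 12.2]
width: 0.204
finger_force: 27.6
```

```bash
python3 -m pendant '[{"delta_pos":[0,0,-0.1],"roll":0},{"delta_pos":[0,0,-0.1],"roll":0},{"delta_pos":[0,0,-0.1],"roll":0},{"delta_pos":[0,0,-0.1],"roll":0},{"delta_pos":[0,0,-0.1],"roll":0},{"delta_pos":[0,0,-0.1],"roll":0}]' 8.54
python3 -m pendant '[{"delta_pos":[0,0,-3],"roll":0},{"delta_pos":[0,0,-7],"roll":0},{"delta_pos":[0,0,-11],"roll":0},{"delta_pos":[-3,2,-12],"roll":0},{"delta_pos":[-6,4,-12],"roll":5},{"delta_pos":[-8.5,5.5,-12],"roll":10},{"delta_pos":[-8.5,5.5,-12],"roll":10},{"delta_pos":[-8.5,5.5,-12],"roll":10}]'
python3 - <<'E'
from h import *
np.set_printoptions(precision=4,suppress=True)
cal=imaging.calibration("wrist"); im=save("wrist","w6")
s=monitor.get_state()
for th,zz in [("post_top",.098),("tongs_grip",.012),("tongs_tip",.012),("tower",.02)]:
    for d in finder.pinpoint("wrist",th)[:2]: print(th,np.round(d["uv"],1),round(d["confidence"],2),at_z("wrist",d["uv"],zz,cal))
go(0.42,-0.25,0.2,-20.4)
E
```

```text
t: 8.78
tool_pos: [0.6176, -0.0347, 0.068]
tool_rot: [[1.0, 0.0, -0.0], [0.0, -1.0, 0.0], [-0.0, -0.0, -1.0]]
force: [-0.7, 0.4, -0.1]
width: 1.001
finger_force: 0.0
t: 9.45
tool_pos: [0.5318, -0.091, 0.1887]
tool_rot: [[0.985, -0.175, 0.0], [-0.175, -0.985, -0.001], [0.0, 0.001, -1.0]]
force: [0.7, 0.3, 0.4]
width: 1.001
finger_force: 0.0
post_top [201.5 127.4] 0.8 [ 0.6179 -0.0353  0.098 ]
tongs_grip [530.5 175.9] 0.97 [ 0.5367 -0.2887  0.012 ]
tower [ 10.8 163.4] 0.55 [0.6492 0.2115 0.02  ]
delta [-8.42 17.83 -1.21] roll 10.5 head now -9.9 rows 4.7 1.5 t 9.7
```

View pics/w6.png

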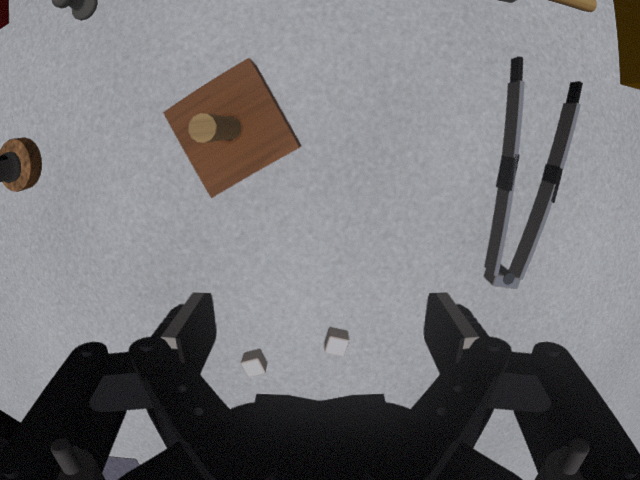

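The post stands seated, with its top at (203,127) measuring (0.618, -0.035) at the seated height. The tongs lie clear at right, with plates at (508,172) and (552,174). I'll move behind the tongs to measure them.

```bash
python3 -m pendant '[{"delta_pos":[-1,3.5,0],"roll":2},{"delta_pos":[-1.7,7,0],"roll":4},{"delta_pos":[-2.4,10.5,-0.5],"roll":7},{"delta_pos":[-3.2,14,-1],"roll":10.5},{"delta_pos":[-3.2,16.5,-1],"roll":10.5},{"delta_pos":[-3.2,16.5,-1],"roll":10.5},{"delta_pos":[-3.2,16.5,-1],"roll":10.5}]'
python3 - <<'E'
from h import *
np.set_printoptions(precision=4,suppress=True)
cal=imaging.calibration("wrist"); im=save("wrist","w7")
for th,zz in [("tongs_grip",.012),("tongs_tip",.012),("tongs",0)]:
    for d in finder.pinpoint("wrist",th)[:2]: print(th,np.round(d["uv"],1),round(d["confidence"],2),at_z("wrist",d["uv"],zz,cal))
    for d in finder.recognise("wrist",th)[:1]: print(np.round(d["box"],1),d["confidence"])
g=cv2.cvtColor(im,cv2.COLOR_RGB2GRAY); m=(g<75).astype(np.uint8); m[290:]=0
n,l,st,ce=cv2.connectedComponentsWithStats(m)
for i in range(1,n):
    if st[i,4]>80: print(st[i],ce[i])
E
```

```text
t: 10.28
tool_pos: [0.4726, -0.2478, 0.198]
tool_rot: [[0.936, -0.352, -0.0], [-0.352, -0.936, -0.0], [-0.0, 0.0, -1.0]]
force: [0.0, 0.2, -0.6]
width: 1.001
finger_force: 0.0
[333.2 128.7  88.3 242.3] 0.86
tongs_tip [  6.3 167.4] 0.24 [0.6492 0.0559 0.012 ]
[333.5 130.9  93.7 241.6] 0.67
[334.5 129.1  90.7 249.1] 0.79
[  0   0  29  35 754] [12.2759 17.5477]
[ 48   0  53  25 919] [75.5822  9.0773]
[  514     0   126   238 19147] [593.6429 109.4721]
[288   8  10  28 142] [292.5     20.2958]
[ 323    8   57  241 1036] [356.3861 146.8736]
[   9  100  109  118 6830] [ 63.905  156.4171]
[302 107   8  42 258] [305.1085 127.1434]
[366 119   6  30 102] [368.8824 135.2353]
```

View pics/w7.png

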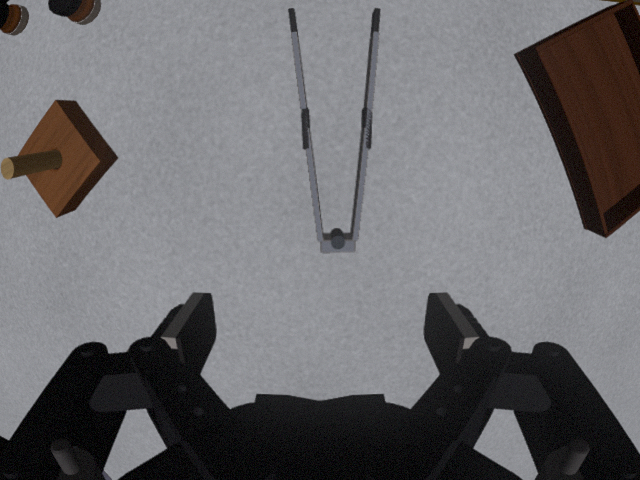

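The tongs are almost aligned with the tool: tips at (293,20) and (376,20), plates at (305.5,128) and (367,128), hinge at (337.5,239).

```bash
python3 - <<'E'
from h import *
np.set_printoptions(precision=4,suppress=True)
cal=imaging.calibration("wrist")
P={n:at_z("wrist",uv,.024,cal)[:2] for n,uv in dict(hinge=(337.5,238),pl=(305.5,128),pr=(367.5,128),tl=(292.5,9),tr=(376.5,9)).items()}
pm=(P["pl"]+P["pr"])/2; tm=(P["tl"]+P["tr"])/2
print("grip",pm,"w",np.linalg.norm(P["pl"]-P["pr"]),"tipends",tm,"len",np.linalg.norm(tm-P["hinge"]))
for a,b in ((P["hinge"],tm),(pm,tm),(P["hinge"],pm)): d=b-a; print(np.degrees(np.arctan2(d[1],d[0])),np.linalg.norm(d))
go(*pm,0.09,-20.4)
E
```

```text
grip [ 0.5367 -0.284 ] w 0.049696758641894795 tipends [ 0.6315 -0.3177] len 0.19238370107670683
-19.49038400160136 0.19238370107670683
-19.54997047613956 0.10054260060451685
-19.425152075318667 0.09184121436626289
delta [ 7.32  1.38 10.81] roll 0.0 head now -20.4 rows 3.1 0.0 t 10.63
```

```bash
python3 -m pendant '[{"delta_pos":[3.7,0.7,1],"roll":-0.9},{"delta_pos":[7.3,1.4,2.5],"roll":-0.9},{"delta_pos":[7.3,1.4,6],"roll":-0.9},{"delta_pos":[7.3,1.4,9.5],"roll":-0.9},{"delta_pos":[7.3,1.4,12],"roll":-0.9},{"delta_pos":[7.3,1.4,12],"roll":-0.9},{"delta_pos":[7.3,1.4,12],"roll":-0.9}]'
python3 - <<'E'
from h import *
go(0.5367,-0.284,0.019,-19.5)
E
```

```text
t: 11.22
tool_pos: [0.5355, -0.2845, 0.0772]
tool_rot: [[0.942, -0.334, -0.003], [-0.334, -0.942, 0.001], [-0.003, -0.0, -1.0]]
force: [0.2, 0.6, 1.3]
width: 0.995
finger_force: 0.0
delta [ 0.12 -0.09  5.82] roll -0.0 head now -19.5 rows 1.4 0.0 t 11.22
```

```bash
python3 -m pendant '[{"delta_pos":[0,0,2],"roll":0},{"delta_pos":[0,0,4],"roll":0},{"delta_pos":[0,0,5.2],"roll":0},{"delta_pos":[0,0,5.9],"roll":0},{"delta_pos":[0,0,5.9],"roll":0},{"delta_pos":[0,0,5.9],"roll":0}]'
python3 -m pendant '[{"delta_pos":[0,0,0],"roll":0},{"delta_pos":[0,0,0],"roll":0},{"delta_pos":[0,0,0],"roll":0},{"delta_pos":[0,0,0],"roll":0},{"delta_pos":[0,0,0],"roll":0},{"delta_pos":[0,0,0],"roll":0}]' 5.1 20
```

```text
t: 11.72
tool_pos: [0.5367, -0.2856, 0.0203]
tool_rot: [[0.942, -0.335, 0.001], [-0.335, -0.942, -0.001], [0.001, 0.0, -1.0]]
force: [-0.2, 0.3, 0.4]
width: 1.0
finger_force: 0.0
t: 12.22
tool_pos: [0.5369, -0.286, 0.0207]
tool_rot: [[0.942, -0.335, 0.002], [-0.335, -0.942, -0.001], [0.002, 0.0, -1.0]]
force: [-0.5, 0.6, 5.2]
width: 0.596
finger_force: 7.5
```

Opening 50.9 mm at 7.5 N matches the tongs' spring. I'll regrip about 4 mm lower for a fuller hold.

```bash
python3 -m pendant '[{"delta_pos":[0,0,0],"roll":0},{"delta_pos":[0,0,0],"roll":0},{"delta_pos":[0,0,0.2],"roll":0},{"delta_pos":[0,0,0.4],"roll":0},{"delta_pos":[0,0,0.4],"roll":0}]' 6.2
python3 -m pendant '[{"delta_pos":[0,0,0],"roll":0},{"delta_pos":[0,0,0],"roll":0},{"delta_pos":[0,0,0],"roll":0},{"delta_pos":[0,0,0],"roll":0}]' 5.1 20
```

```text
t: 12.63
tool_pos: [0.5356, -0.2852, 0.0146]
tool_rot: [[0.942, -0.335, -0.001], [-0.335, -0.942, 0.0], [-0.001, -0.0, -1.0]]
force: [-0.5, 0.0, 0.1]
width: 0.728
finger_force: 0.0
t: 12.97
tool_pos: [0.5362, -0.2855, 0.0154]
tool_rot: [[0.942, -0.335, 0.0], [-0.335, -0.942, -0.0], [0.0, 0.0, -1.0]]
force: [0.4, -0.5, 1.2]
width: 0.601
finger_force: 6.5
```

```bash
python3 -m pendant '[{"delta_pos":[0,0,-1],"roll":0},{"delta_pos":[0,0,-3],"roll":0},{"delta_pos":[0,0,-6],"roll":0},{"delta_pos":[0,0,-9],"roll":0},{"delta_pos":[0,0,-12],"roll":0},{"delta_pos":[0,0,-14],"roll":0},{"delta_pos":[0,0,-15],"roll":0},{"delta_pos":[0,0,-15],"roll":0}]'
python3 - <<'E'
from h import *
go(0.51,0.0,0.165,-5); go(0.5,0.211,0.165,0)
E
```

```text
t: 13.63
tool_pos: [0.5371, -0.2859, 0.1681]
tool_rot: [[0.942, -0.335, 0.004], [-0.335, -0.942, -0.002], [0.005, 0.001, -1.0]]
force: [0.8, 0.4, -1.5]
width: 0.6
finger_force: 5.9
delta [-12.15 -26.03   0.24] roll -14.6 head now -19.6 rows 6.9 2.0 t 13.63
delta [-20.16 -45.57   0.19] roll -19.6 head now -19.6 rows 12.0 2.7 t 13.63
```

```bash
python3 -m pendant '[{"delta_pos":[-1,-2,0],"roll":-1},{"delta_pos":[-2.5,-5.2,0],"roll":-3},{"delta_pos":[-4,-8.5,0],"roll":-5},{"delta_pos":[-5.5,-12,0],"roll":-7},{"delta_pos":[-7,-15.5,0],"roll":-9},{"delta_pos":[-8.7,-19,0],"roll":-11},{"delta_pos":[-10.3,-22.5,0],"roll":-13},{"delta_pos":[-12,-26,0],"roll":-14.6}]' >/dev/null
python3 - <<'E'
from h import *
go(0.51,0.211,0.165,0)
E
```

```text
delta [ -1.64 -20.89  -0.14] roll -4.9 head now -4.9 rows 5.0 0.7 t 14.3
```

```bash
python3 -m pendant '[{"delta_pos":[-0.3,-3.5,0],"roll":-1},{"delta_pos":[-0.6,-7,0],"roll":-2},{"delta_pos":[-0.9,-10.5,0],"roll":-3},{"delta_pos":[-1.2,-14,0],"roll":-4},{"delta_pos":[-1.4,-17.5,0],"roll":-4.9},{"delta_pos":[-1.6,-20,0],"roll":-4.9},{"delta_pos":[-1.6,-20.9,0],"roll":-4.9},{"delta_pos":[-1.6,-20.9,0],"roll":-4.9}]'
python3 -m pendant '[{"delta_pos":[0,0,0],"roll":0},{"delta_pos":[0,0,0],"roll":0}]' >/dev/null
python3 - <<'E'
from h import *
np.set_printoptions(precision=4,suppress=True)
cal=imaging.calibration("wrist"); im=save("wrist","w8"); s=monitor.get_state(); zt=s["tool_pos"][2]-.003
print(s["tool_pos"])
for th,zz in [("tower",.02),("drying_block",0),("tongs_tip",zt),("tongs_grip",zt)]:
    for d in finder.pinpoint("wrist",th)[:2]: print(th,np.round(d["uv"],1),round(d["confidence"],2),at_z("wrist",d["uv"],zz,cal))
E
```

```text
t: 14.97
tool_pos: [0.5109, 0.212, 0.1637]
tool_rot: [[1.0, 0.003, -0.003], [0.003, -1.0, 0.0], [-0.003, -0.0, -1.0]]
force: [-0.6, 0.2, -1.6]
width: 0.596
finger_force: 5.9
[0.5124 0.2069 0.1646]
tower [314.8  43.5] 0.93 [0.6472 0.209  0.02  ]
drying_block [318.1  51.4] 0.91 [0.6454 0.2067 0.    ]
tongs_grip [607.4 112.4] 0.37 [0.5998 0.0829 0.1616]
```

View pics/w8.png

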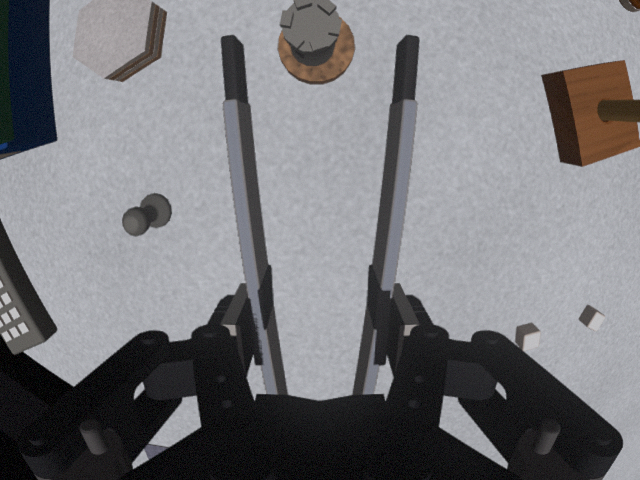

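The wrist view shows the tongs held straight, pads spanning rows 37 to 100 at about columns 233 and 406. The tower stands between them and ahead, with its base near (315,44) on the cork. Next I'll measure the pad centre and the tower in the same frame.

```bash
python3 - <<'E'
from h import *
np.set_printoptions(precision=4,suppress=True)
R=[];B=[];T=[]
for i in range(6):
    cal=imaging.calibration("wrist"); s=monitor.get_state(); imaging.get_image("wrist")
    C=lambda p:np.array(s["tool_rot"]).T@(p-np.array(s["tool_pos"]))
    for d in finder.pinpoint("wrist","tower")[:1]: T.append([*C(at_z("wrist",d["uv"],.02,cal))[:2],*at_z("wrist",d["uv"],.02,cal)[:2]])
    for d in finder.pinpoint("wrist","drying_block")[:1]: B.append([*C(at_z("wrist",d["uv"],.0,cal))[:2],*at_z("wrist",d["uv"],.0,cal)[:2]])
    R.append(s["tool_pos"])
print("tool",np.mean(R,0),np.std(R,0));print("tower (tool xy, world xy)",np.mean(T,0),np.std(T,0));print("block",np.mean(B,0),np.std(B,0))
z=s["tool_pos"][2]+.009
for uv in ((232,37),(409,37),(236,102),(403,102)): print(uv,C(at_z("wrist",uv,z,cal)))
E
```

```text
tool [0.5124 0.2091 0.1653] [0.0001 0.0005 0.0001]
tower (tool xy, world xy) [ 0.1335 -0.0021  0.6459  0.2109] [0.0006 0.0011 0.0006 0.0006]
block [0.1334 0.0022 0.6458 0.2066] [0.0012 0.001  0.0012 0.0008]
(232, 37) [ 0.1024 -0.0272 -0.009 ]
(409, 37) [ 0.1025  0.029  -0.009 ]
(236, 102) [ 0.0808 -0.0258 -0.009 ]
(403, 102) [ 0.0808  0.0269 -0.009 ]
```

```bash
python3 -m pendant '[{"delta_pos":[1.5,0,0],"roll":0},{"delta_pos":[3.2,0,1],"roll":0},{"delta_pos":[4.2,0,2.5],"roll":0},{"delta_pos":[4.2,0,4],"roll":0},{"delta_pos":[4.2,0,4],"roll":0},{"delta_pos":[4.2,0,4],"roll":0}]'
python3 - <<'E'
from h import *
np.set_printoptions(precision=4,suppress=True)
B=[];T=[];Bx=[]
for i in range(4):
    cal=imaging.calibration("wrist"); s=monitor.get_state(); im=imaging.get_image("wrist")
    C=lambda p:np.array(s["tool_rot"]).T@(p-np.array(s["tool_pos"]))
    for d in finder.pinpoint("wrist","tower")[:1]: T.append([*C(at_z("wrist",d["uv"],.02,cal))[:2],*d["uv"],d["confidence"]])
    for d in finder.pinpoint("wrist","drying_block")[:1]: B.append([*C(at_z("wrist",d["uv"],.0,cal))[:2],*d["uv"],d["confidence"]])
    for d in finder.recognise("wrist","tower")[:1]: Bx.append([*d["box"],d["confidence"]])
print(s["tool_pos"]);print(np.array(T));print(np.array(B));print(np.array(Bx))
print("predicted tower base px",proj("wrist",np.array(s["tool_pos"])+np.array(s["tool_rot"])@[.0916,.0008,s["tool_pos"][2]-.02],cal),"top",proj("wrist",np.array(s["tool_pos"])+np.array(s["tool_rot"])@[.0916,.0008,s["tool_pos"][2]-.082],cal))
# cork mask: reddish-brown, ellipse fit
hsv=cv2.cvtColor(im,cv2.COLOR_RGB2HSV); m=((hsv[...,1]>80)&(hsv[...,2]>50)).astype(np.uint8)*255; m[:, :230]=0; m[:,410:]=0
cs,_=cv2.findContours(m,cv2.RETR_EXTERNAL,cv2.CHAIN_APPROX_NONE)
for c in cs:
    if cv2.contourArea(c)>300: print(cv2.boundingRect(c),cv2.contourArea(c))
E
```

```text
t: 16.78
tool_pos: [0.5536, 0.2091, 0.1245]
tool_rot: [[1.0, -0.001, -0.002], [-0.001, -1.0, -0.001], [-0.002, 0.001, -1.0]]
force: [1.1, 0.3, -1.6]
width: 0.6
finger_force: 5.9
[0.5544 0.2093 0.1254]
[[  0.092   -0.001  316.9     96.5      0.61  ]
 [  0.0914  -0.0005 317.8     97.8      0.71  ]
 [  0.0916   0.0001 318.8     97.5      0.67  ]
 [  0.0928  -0.0015 316.1     95.5      0.85  ]]
[]
[[315.9   84.5   78.7   69.     0.67]
 [314.5   88.2   73.4   71.3    0.93]
 [315.6   86.6   80.8   73.     0.88]
 [315.3   89.1   76.2   71.6    0.96]]
predicted tower base px [319.8933  97.3313] top [320.0035  85.5744]
(276, 60, 89, 80) 1784.5
```

The tower lies on the pads' axis within 1.5 mm. I'll shift 1 mm and lower over the crown.

```bash
python3 -m pendant '[{"delta_pos":[0,-0.1,0],"roll":0},{"delta_pos":[0,-0.1,1.5],"roll":0},{"delta_pos":[0,-0.1,3],"roll":0},{"delta_pos":[0,-0.1,4.5],"roll":0},{"delta_pos":[0,-0.1,6],"roll":0},{"delta_pos":[0,-0.1,7],"roll":0},{"delta_pos":[0,-0.1,7.6],"roll":0},{"delta_pos":[0,-0.1,7.6],"roll":0}]'
python3 - <<'E'
from h import *
cal=imaging.calibration("wrist"); s=monitor.get_state(); im=save("wrist","w9")
for d in finder.pinpoint("wrist","tower")[:2]: print(d, np.round(np.array(s["tool_rot"]).T@(at_z("wrist",d["uv"],.02,cal)-s["tool_pos"]),4))
for d in finder.recognise("wrist","tower")[:2]: print(d)
E
```

```text
t: 18.25
tool_pos: [0.5536, 0.21, 0.048]
tool_rot: [[1.0, -0.002, -0.002], [-0.002, -1.0, -0.001], [-0.002, 0.001, -1.0]]
force: [-0.9, -0.3, -1.6]
width: 0.595
finger_force: 5.9
{'uv': [321.0, 78.0], 'confidence': 0.76} [0.0929 0.0012 0.0277]
```

```bash
python3 -m pendant '[{"delta_pos":[0,0,0],"roll":0},{"delta_pos":[0,0,0],"roll":0},{"delta_pos":[0,0,0],"roll":0}]' 4.2 35
python3 -m pendant '[{"delta_pos":[0,0,0],"roll":0},{"delta_pos":[0,0,0],"roll":0}]' 3.9 35
python3 -m pendant '[{"delta_pos":[0,0,0],"roll":0},{"delta_pos":[0,0,0],"roll":0},{"delta_pos":[0,0,0],"roll":0},{"delta_pos":[0,0,0],"roll":0}]' 3.0 35
```

```text
t: 18.65
tool_pos: [0.5547, 0.2104, 0.0499]
tool_rot: [[1.0, -0.002, 0.001], [-0.002, -1.0, 0.0], [0.001, -0.0, -1.0]]
force: [0.2, 0.2, -0.7]
width: 0.498
finger_force: 11.4
t: 18.82
tool_pos: [0.5545, 0.2103, 0.0495]
tool_rot: [[1.0, -0.002, 0.0], [-0.002, -1.0, 0.0], [0.0, -0.0, -1.0]]
force: [0.1, 0.2, -1.6]
width: 0.462
finger_force: 12.9
t: 19.15
tool_pos: [0.5544, 0.2103, 0.0493]
tool_rot: [[1.0, -0.002, 0.0], [-0.002, -1.0, -0.0], [0.0, 0.0, -1.0]]
force: [-0.1, -0.2, -0.3]
width: 0.426
finger_force: 34.9
```

```bash
python3 -m pendant '[{"delta_pos":[0,0,-0.5],"roll":0},{"delta_pos":[0,0,-1.5],"roll":0},{"delta_pos":[0,0,-3.5],"roll":0},{"delta_pos":[0,0,-6],"roll":0},{"delta_pos":[0,0,-8.5],"roll":0},{"delta_pos":[0,0,-10.5],"roll":0},{"delta_pos":[0,0,-11.2],"roll":0},{"delta_pos":[0,0,-11.2],"roll":0}]'
python3 - <<'E'
from h import *
cal=imaging.calibration("wrist"); s=monitor.get_state(); im=save("wrist","w10"); imaging.get_image("scene")
for d in finder.pinpoint("wrist","tower")[:2]: print(d, np.round(np.array(s["tool_rot"]).T@(at_z("wrist",d["uv"],s["tool_pos"][2]-.03,cal)-s["tool_pos"]),4))
for d in finder.recognise("wrist","tower")[:2]: print(d)
for d in finder.pinpoint("scene","tower")[:2]: print("scene",d)
print("pred scene lifted",proj("scene",np.array([.646,.211,s["tool_pos"][2]-.029])),"left",proj("scene",np.array([.646,.211,.02])))
go(0.618-.092,-0.036,0.161,0)
E
```

```text
t: 19.82
tool_pos: [0.5556, 0.2109, 0.1639]
tool_rot: [[1.0, -0.002, 0.004], [-0.002, -1.0, 0.002], [0.004, -0.002, -1.0]]
force: [-0.0, 0.2, -1.5]
width: 0.431
finger_force: 35.3
{'uv': [322.2, 82.2], 'confidence': 0.96} [0.0915 0.0017 0.0304]
{'box': [322.4, 59.8, 137.7, 118.5], 'confidence': 0.63}
{'box': [322.0, 242.3, 112.0, 301.8], 'confidence': 0.33}
scene {'uv': [368.0, 260.5], 'confidence': 0.63}
pred scene lifted [368.64646698 258.91512891] left [364.28633783 306.5624691 ]
delta [-2.71 24.59 -0.1 ] roll -0.1 head now -0.1 rows 5.9 0.0 t 20.07
```

The tower is lifted; the scene camera agrees within 2 px. I'll carry it over to the post.

```bash
python3 -m pendant '[{"delta_pos":[-0.3,1.5,0],"roll":0},{"delta_pos":[-0.6,4.5,0],"roll":0},{"delta_pos":[-1,8,0],"roll":0},{"delta_pos":[-1.4,11.5,0],"roll":0},{"delta_pos":[-1.8,15,0],"roll":0},{"delta_pos":[-2.1,18.5,0],"roll":0},{"delta_pos":[-2.4,21.2,0],"roll":0},{"delta_pos":[-2.6,23.2,0],"roll":0}]'
python3 -m pendant '[{"delta_pos":[-0.1,1.0,0],"roll":0},{"delta_pos":[-0.1,1.4,0],"roll":0},{"delta_pos":[-0.1,1.4,0],"roll":0},{"delta_pos":[-0.1,1.4,0],"roll":0}]'
cat > chk.py <<'E'
from h import *
np.set_printoptions(precision=4,suppress=True)
for i in range(3):
    cal=imaging.calibration("wrist"); s=monitor.get_state(); im=save("wrist",f"w11_{i}")
    R=np.array(s["tool_rot"]);p=np.array(s["tool_pos"])
    for d in finder.pinpoint("wrist","tower")[:1]: print("wrist tower",at_z("wrist",d["uv"],p[2]-.03,cal),d["confidence"])
    for d in finder.pinpoint("wrist","post_top")[:1]: print("wrist post_top",at_z("wrist",d["uv"],.098,cal),d["confidence"])
    print("tool",p)
for c in ("scene","top"):
    save(c,c+"1")
    for th in ("tower","post_top","post","plinth_hole0"):
        for d in finder.pinpoint(c,th)[:2]: print(c,th,np.round(d["uv"],1),round(d["confidence"],2),end=" ")
    print("\nexpect",c,"tower foot",proj(c,p+R@[.092,.001,.030]),"post top",proj(c,np.array([.618,-.0353,.098])))
print(s["width"],s["finger_force"],s["force"],s["t"])
go(0.618-.092,-0.0355,0.161,0)
E
python3 chk.py
```

```text
t: 20.73
tool_pos: [0.5263, -0.0261, 0.1604]
tool_rot: [[1.0, -0.006, -0.002], [-0.006, -1.0, -0.002], [-0.002, 0.002, -1.0]]
force: [0.6, -1.7, -2.0]
width: 0.431
finger_force: 35.3
t: 21.07
tool_pos: [0.527, -0.0343, 0.1611]
tool_rot: [[1.0, -0.0, -0.0], [-0.0, -1.0, 0.001], [-0.0, -0.001, -1.0]]
force: [-0.1, 0.1, -1.2]
width: 0.433
finger_force: 35.3
wrist tower [ 0.6175 -0.0344  0.1311] 0.9
tool [ 0.527  -0.0343  0.1611]
wrist tower [ 0.6181 -0.0338  0.1312] 0.77
tool [ 0.5271 -0.0339  0.1612]
wrist tower [ 0.618  -0.0355  0.1312] 0.64
wrist post_top [ 0.6771 -0.2087  0.098 ] 0.42
tool [ 0.527  -0.0347  0.1612]
scene tower [324.5 205.2] 0.64 scene tower [277.2 203.2] 0.62 scene post_top [277.3 211.7] 0.56 scene post_top [323.1 203.2] 0.54 scene post [280.  244.2] 0.8 scene plinth_hole0 [275.2 240.1] 0.73 scene plinth_hole0 [275.4 213.8] 0.44 
expect scene tower foot [274.4963 201.1386] post top [275.7373 214.6524]
top tower [368.2 229. ] 0.54 top post_top [185.3 287.2] 0.65 
expect top tower foot [365.9472 228.425 ] post top [364.3252 231.9396]
0.4295677747948172 35.306441341526806 [ 0.9644 -0.9562 -2.2373] 21.3667
delta [-0.1  -0.02  0.03] roll -0.1 head now -0.1 rows 0.0 0.0 t 22.02
```

Position is good. I'll check uprightness numerically, comparing the crown's position relative to the tool before gripping and now, and the tongs' level in the scene view.

```bash
python3 - <<'E'
from h import *
np.set_printoptions(precision=3,suppress=True)
L=lambda n:cv2.GaussianBlur(cv2.cvtColor(cv2.imread(f"pics/{n}.png"),cv2.COLOR_BGR2GRAY),(3,3),0)
a,b,c=L("w9"),L("w10"),L("w11_2")
for nm,(x0,x1,y0,y1) in dict(crown=(275,370,5,85)).items():
  t=a[y0:y1,x0:x1]
  for k,o in (("w10",b),("w11",c)):
    r=cv2.matchTemplate(o[0:140,230:410],t,cv2.TM_CCOEFF_NORMED); _,v,_,p=cv2.minMaxLoc(r); print(nm,k,"shift",p[0]+230-x0,p[1]-y0,round(v,3))
    W=np.array([[1,0,p[0]+230-x0],[0,1,p[1]-y0]],np.float32)
    try: print(cv2.findTransformECC(t,o,np.array([[1,0,x0+W[0,2]],[0,1,y0+W[1,2]]],np.float32),cv2.MOTION_AFFINE))
    except cv2.error as e: print("ecc fail")
s=monitor.get_state();p=np.array(s["tool_pos"]);R=np.array(s["tool_rot"])
imaging.get_image("scene")
for th,v in (("tongs_tip",[.092,0,.003]),("tongs_grip",[0,0,.003]),("tongs",[0,0,.015])):
    print(th,[(np.round(d["uv"],1),round(d["confidence"],2)) for d in finder.pinpoint("scene",th)[:2]],"level",proj("scene",p+R@v))
print("tower boxes",finder.recognise("scene","tower")[:2])
print("hinge level",proj("scene",p+R@[-.105,0,.003]),"crown top",proj("scene",p+R@[.092,.001,-.032]))
E
```

```text
crown w10 shift 6 5 0.951
(0.9937593087792763, array([[  0.97 ,   0.005, 282.355],
       [  0.006,   0.977,  10.046]], dtype=float32))
crown w11 shift 5 5 0.95
(0.9940545157216295, array([[  0.97 ,   0.006, 282.22 ],
       [  0.007,   0.976,   9.961]], dtype=float32))
tongs_tip [(array([282.8, 195.4]), 0.8), (array([275.2, 201.5]), 0.44)] level [273.814 189.523]
tongs_grip [(array([308.4, 175. ]), 0.9), (array([276.2, 215.5]), 0.6)] level [304.927 171.251]
tongs [(array([308.9, 177.2]), 0.83), (array([276.2, 199.5]), 0.48)] level [304.978 176.274]
tower boxes [{'box': [275.6, 188.7, 16.5, 30.2], 'confidence': 0.85}]
hinge level [336.501 152.708] crown top [272.573 173.79 ]
```

```bash
python3 -c "
from station import job; print(job.sign_off())"
```

```text
the job is handed in; nothing more can be done
None
```

The post is seated fully home in the plinth and released, and the tongs hold the tower upright (tilt about 1° at most) directly above it, centred within about 2 mm and roughly 3 cm clear; the job is handed in at about 22 s.

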